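# Draw a batch of blanks from a lever-gated roll chute

### The job

Slide the empty parts tray along the bench until its long side stands square against the foot of the little roll-feed hopper, under the end of its chute. Then press the hopper's lever down by its paddle so that the linked lid lifts, keep it down until all three turned steel blanks have rolled out into the tray, and ease the lever back up slowly so that the lid comes down shut without slamming. Only push and press: grasp and lift nothing, do not touch the lid or the blanks, and leave the other things on the bench where they are.

Things in the scene. Friction and masses are not known exactly. Their poses are not given: they have to be found in the camera images.
- hopper: fixed grey sheet-metal roll-feed hopper. Origin: on the bench below the lip (end) of its chute, on the centre line; x points level from the lip back along the chute (blanks roll to -x), y out of the side with the lever, z up. Channel 44 mm wide, 18 deg slope, lip underside 30 mm high, back end x = 112 mm, 100 mm high. Foot: upright plate, face at x = 12 mm, y -50 to 50 mm, 24 mm high
- lid_edge (a point): middle of the lid's lower edge. The lid is an aluminium flap, 51 mm wide, 44 mm long, on a shaft across the chute's mouth at hopper x = 27 mm, 94 mm above the bench; shut, it hangs in front of the blanks and holds them; raised, it swings out and up to hopper x = -15 mm. Lever post beside it: top at hopper x = 5, y = 28 mm, 151 mm high
- lid (a joint): lid angle: 0 hanging shut, about 1.25 fully raised. A rod links it to the lever and it turns about 2.2 times as far. The blanks pass below it from about 0.8 on
- lever (a joint): lever angle: 0 at rest (sprung up), 0.56 fully pressed, at its stop. Hinge axis is the hopper's y. The spring needs about 5 N on the paddle to start and 8 N at the bottom; let go, the lever springs up and the lid slams
- paddle (a point): middle of the top of the lever's paddle, a ribbed black rubber pad 30 x 30 mm on a 36 mm steel plate. At rest: 173 mm above the bench at hopper x = 0.089, y = 0.050, sloping 16 deg, its +x end higher. The lever pivot lies 90 mm from it towards hopper -x, 139 mm above the bench. Fully pressed it is 50 mm lower, sloping 16 deg the other way. Nothing stands above it
- tray: loose grey sheet-metal tray, 100 x 160 x 26 mm, walls 3 mm, 0.25 kg, empty at first. Origin: centre of its underside; x along the 100 mm side, y along the 160 mm side. It stands before the chute's lip, its near long side 3 to 7 cm from the foot, turned a little. Square against the foot its origin is at hopper x = -0.038, y about 0, axes parallel to the hopper's
- blank0_center (a point): centre of turned steel blank 0 (nearest the lid): plain bright cylinder 25 mm in diameter and 40 mm long, about 0.15 kg, lying across the chute behind the lid, free to roll
- blank1_center (a point): centre of turned steel blank 1 (middle): plain bright cylinder 25 mm in diameter and 40 mm long, about 0.15 kg, lying across the chute behind the lid, free to roll
- blank2_center (a point): centre of turned steel blank 2 (rearmost): plain bright cylinder 25 mm in diameter and 40 mm long, about 0.15 kg, lying across the chute behind the lid, free to roll
- hardness_tester: large fixed white hardness tester, 0.75 m tall, left of the hopper; origin inside it at bench level. Its nearest corner is 0.52 m from the robot's base axis, and its head and screen overhang at 0.5 m above the bench: swing the arm past it folded in, within 0.45 m of the base axis
- gear: bystander: loose steel gear, 52 mm across, 16 mm high, lying flat; origin at the centre of its underside
- bushing: bystander: loose bronze bushing, 36 mm across, 30 mm high, standing on end; origin at the centre of its underside
- bearing: bystander: loose steel ball bearing, 52 mm across, 15 mm high, lying flat behind the hopper; origin at the centre of its underside
Mind the look-alikes: they are no part of the job. Leave any green or turquoise look-alike of the part that bears blank1_center alone.

How it is judged:
By the outcome, as a careful person would: the job done as asked, in the order asked, and still so for the second after the job is handed in, with the robot touching nothing.
It also fails if it takes over 54 s, if anything falls off the work surface, if the arm or the gripper's body presses on something with over 40 N, if the wrist force passes 120 N, or if a joint passes its speed limit or range.

### The arm

A 6-joint arm with a two-finger parallel gripper is mounted at the origin on a cart in front of the work surface, level with it; the furniture and walls round the work are solid. World frame = base frame: x ahead of the robot, y to its left, z up, the work surface at z = 0. Lengths are in m, angles in rad, forces in N, time in s.
With the tool pointing down it reaches from about 0.4 to 0.825 m from the base axis. Payload 7 kg.
Tool frame: the origin (TCP) lies at the very end of the fingers, on their centre line; the grasp point (between the pads) lies 19 mm behind it; z points along the fingers, y is the line along which they close (so a half turn about z gives the same grasp; the last joint's range is limited). The gripper opens to 88 mm and grips with 3 to 60 N. Pads are 19 mm wide; open, the fingers measure 130 mm over their backs; the gripper's body (78 mm by 193 mm) begins 47 mm behind the grasp point.
Start: joints at [-1.005, 0.359, 0.012, 0, -1.224, -0.288], TCP at [0.185, -0.649, 0.227] pointing down, gripper open.
Joint ranges: [-3.07, 3.07], [-1.43, 2.12], [-1.02, 1.25], [-3.03, 1.67], [-3.05, -0], [-3.03, 3.03]. Speed limits (rad/s): [2.39, 2.39, 3.01, 3.14, 3.14, 3.14].

### API

Orientations are given as [roll, pitch, yaw] about the fixed x, y, z axes, in that order (R = Rz(yaw) Ry(pitch) Rx(roll)).
In Python, from station import arm gives the robot as it stands. The module is installed in compiled form; this text tells all that it offers.
- The arm moves only by the shell command python3 -m crank 'ROWS' [FORCE]. ROWS is JSON, a list of rows, each an object of numbers: "dx", "dy", "dz": the shift along the world's x, y, z in m; "twist": the turn about the world's z in degrees; "grip": the opening, from -1 (shut) to 1 (fully open). A call has exactly 5 rows; each row is the pose to reach, as a shift and turn from the pose commanded when the call began; what a row does not reach only later rows make up. A row lasts 1/12 s, in which the tool goes at most 41.7 mm and 7.16 degrees, less where a joint would pass 70% of its speed; a pose out of reach is approached as far as the arm can. A call with a gripper value outside its range is refused whole. The fingers move at their own pace and stop on an object; FORCE is the grip in N (left out, the last holds). Time passes only in rows, so rows that repeat a pose let the fingers close, or fill a call up. It gives the time, the measured TCP pose, the force, the opening and the grip force at its end, in the units of the state.
- arm.get_state(): the state, without advancing time (a new reading comes with each control period).
- arm.grab_frame(name): name is "scene" or "top" or "wrist"; returns the picture (384x512x3 uint8, red, green, blue); there is no depth.
- arm.get_calibration(name): a dict with "fx", "fy", "cx", "cy" (pixels), "cam_to_world" (4x4, takes a point from camera to world coordinates); the wrist camera has in their place "tool_from_camera" (4x4, takes a point from camera to tool coordinates, whose origin is the TCP and whose axes are the flange's). Camera axes: x right, y down, z forward; pixel columns grow to the right and rows downward; lengths in m; the calibration is good to about 2 mm. A picture is of the moment at which its call begins: read the wrist's pose just before it. get_calibration takes no time and is no camera call.
- arm.job_done(): hands the job in; it is judged then, once.
The state is a dict: "t": time; "q": joint angles; "qd": joint speeds; "joint_efforts": joint torques, N m; "eef_pos": TCP position; "ee_rot": TCP orientation; "force": force on the tool from outside, world axes, zero at the start; "moment": the same for the moment, N m; "width": finger opening in m; "gripper_force": force on a finger pad.
Only numpy, scipy, OpenCV 4.12 (cv2) and the standard library are available. Lean on these libraries where they do the work, as an engineer would, in place of code of your own. Each camera call takes 0.05 s, during which the arm holds its last target. There are 200 camera calls.

## Working session

There is one attempt and no reset: what is moved stays moved. The work goes in short steps, Python scripts to look and compute and a shell command to move; the robot and the scene stay as the last step left them, time stands still between calls to the robot, and variables do not carry over. Pictures are saved under pics/ and viewed, at most 10 in all, crops included, and the job is handed in when it is done.

```bash
mkdir -p pics
python3 - <<'E'
from station import arm
import cv2,numpy as np
np.set_printoptions(precision=4,suppress=True)
for n in("scene","top"):
    f=arm.grab_frame(n); cv2.imwrite(f"pics/{n}0.png",cv2.resize(f[:,:,::-1],(800,600),interpolation=cv2.INTER_CUBIC)); 
    c=arm.get_calibration(n); print(n,c["fx"],c["fy"],c["cx"],c["cy"]);print(np.array(c["cam_to_world"]))
print(arm.get_state())
E
```

```text
scene 394.9360173504681 394.9360173504681 260.1801861888864 186.71523091414278
[[ 0.4573 -0.5179  0.7229 -0.2612]
 [-0.8892 -0.2507  0.3828 -0.6158]
 [-0.0171 -0.8179 -0.5752  0.703 ]
 [ 0.      0.      0.      1.    ]]
top 447.7033789401892 447.7033789401892 256.65690604597927 195.41497434242686
[[-0.0299 -0.9969  0.0723  0.3899]
 [-0.9996  0.0297 -0.0032 -0.2306]
 [ 0.001  -0.0724 -0.9974  1.2805]
 [ 0.      0.      0.      1.    ]]
{'t': 0.1, 'q': array([-1.0049,  0.3593,  0.0111, -0.0003, -1.2241, -0.2881]), 'qd': array([ 0.0004,  0.0008,  0.0012,  0.0006, -0.0012,  0.    ]), 'joint_efforts': array([ -0.0015, -58.4165,  29.3749,   7.0156,   0.0101,  -0.0001]), 'eef_pos': array([ 0.185 , -0.6487,  0.2257]), 'ee_rot': array([ 3.1401, -0.0001, -2.8639]), 'force': array([ 0.527 ,  0.673 , -0.1506]), 'moment': array([0.0232, 0.0292, 0.0681]), 'gripper_force': 0.0, 'width': 0.08783482834888576}
```

View pics/scene0.png

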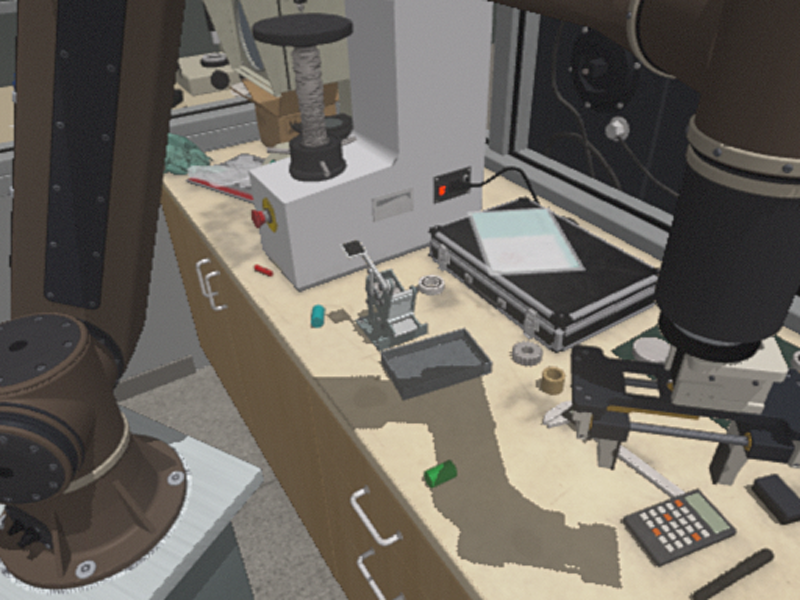

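View pics/top0.png

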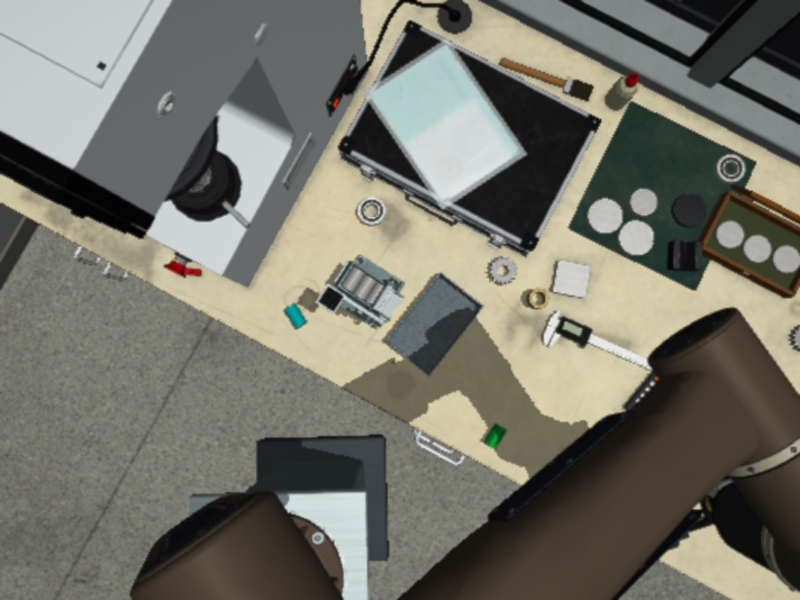

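Scene view: hopper at (390,310), paddle (353,247), tray (437,362), look-alikes in turquoise (317,316) and green (440,473). Top view: paddle (332,298), blanks in the chute (365,285), tray (433,323), bearing (371,210), gear (502,270), bushing (537,298), turquoise cylinder (295,317), green cylinder (495,436). The tray and the paddle have no rivals; the three bright cylinders in the chute are the blanks. One close crop to check and measure.

Run:
```python
from station import arm
import cv2
f=arm.grab_frame("top")[150:250,190:320]
cv2.imwrite("pics/crop1.png",cv2.resize(f[:,:,::-1],(780,600),interpolation=cv2.INTER_CUBIC))
```

```text
(no output)
```

View pics/crop1.png

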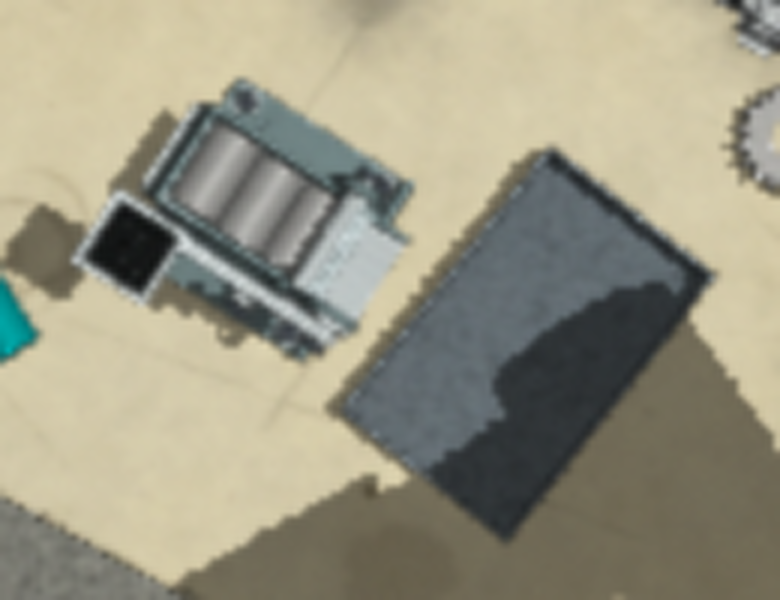

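The crop shows the three bright blanks in the chute at crop (213,168), (258,195), (305,228), paddle (130,248), foot ends (305,355) and (410,185), tray rim corners (548,150), (715,275), (508,540), (340,405).

```bash
cat > h.py <<'E'
import numpy as np
from scipy.optimize import least_squares
from station import arm
def proj(c,P):
    M=np.linalg.inv(np.array(c["cam_to_world"])); q=np.asarray(P)@M[:3,:3].T+M[:3,3]
    return np.c_[c["fx"]*q[:,0]/q[:,2]+c["cx"],c["fy"]*q[:,1]/q[:,2]+c["cy"]]
def place(p,L):
    x,y,a=p;R=np.array([[np.cos(a),-np.sin(a),0],[np.sin(a),np.cos(a),0],[0,0,1]]);return np.asarray(L)@R.T+[x,y,0]
def fit(c,L,uv,p0):
    r=least_squares(lambda p:(proj(c,place(p,L))-uv).ravel(),p0,loss="soft_l1",x_scale=[.01,.01,.1]);print(np.round(r.fun.reshape(-1,2),1).tolist());return r.x
E
python3 - <<'E'
from h import *
c=arm.get_calibration("top")
f=lambda l:np.array(l)/6+[190-.4,150-.4]
H=fit(c,[[.089,.05,.173],[.106,.032,.176],[.072,.032,.166],[.072,.068,.166],[.106,.068,.176],[.012,.05,.024],[.012,-.05,.024]],f([[130,248],[118,192],[183,238],[145,302],[75,260],[305,355],[410,185]]),[.5,-.2,.8])
T=fit(c,[[.05,-.08,.026],[-.05,-.08,.026],[-.05,.08,.026],[.05,.08,.026]],f([[548,150],[715,275],[508,540],[340,405]]),[.5,-.3,.8])
print("H",H,"T",T,np.degrees(H[2]-T[2]))
Ri=place([0,0,-H[2]],[[T[0]-H[0],T[1]-H[1],0]]);print("tray in hopper",Ri)
print("goal",place(H,[[-.038,0,0],[.089,.05,.173]]))
for n,u in(("gear",[502,270]),("bush",[537,298]),("turq",[295,317]),("green",[495,436])):
  M=np.array(c["cam_to_world"]);d=M[:3,:3]@[(u[0]/1.5625-c["cx"])/c["fx"],(u[1]/1.5625-c["cy"])/c["fy"],1];print(n,M[:3,3]-d*(M[2,3]-.015)/d[2])
E
```

```text
[[0.0, -0.0], [-0.0, -0.5], [1.1, -0.7], [-0.2, 0.9], [-0.6, 0.5], [-0.6, 0.9], [0.6, -1.0]]
[[0.3, -1.3], [0.4, -0.2], [-0.3, 0.5], [-0.4, 0.7]]
H [ 0.4775657  -0.22378651  0.98830322] T [ 0.44801526 -0.29238366  0.87050028] 6.749611764363943
tray in hopper [[-0.07354097 -0.01305843  0.        ]]
goal [[ 0.45666161 -0.25552008  0.        ]
 [ 0.48477059 -0.12195779  0.173     ]]
gear [ 0.54067013 -0.42033319  0.015     ]
bush [ 0.48766104 -0.48180019  0.015     ]
turq [ 0.46620804 -0.04202946  0.015     ]
green [ 0.24227312 -0.39576045  0.015     ]
```

```bash
python3 -m crank '[{"dx":0.03,"dy":0.025,"dz":-0.005,"twist":-6,"grip":-0.3},{"dx":0.06,"dy":0.05,"dz":-0.01,"twist":-12,"grip":-0.3},{"dx":0.09,"dy":0.075,"dz":-0.015,"twist":-18,"grip":-0.3},{"dx":0.12,"dy":0.1,"dz":-0.02,"twist":-24,"grip":-0.3},{"dx":0.15,"dy":0.125,"dz":-0.025,"twist":-30,"grip":-0.3}]' 20
python3 -m crank '[{"dx":0.03,"dy":0.025,"dz":-0.005,"twist":-5,"grip":-0.3},{"dx":0.06,"dy":0.05,"dz":-0.01,"twist":-10,"grip":-0.3},{"dx":0.09,"dy":0.075,"dz":-0.015,"twist":-15,"grip":-0.3},{"dx":0.12,"dy":0.1,"dz":-0.02,"twist":-19.5,"grip":-0.3},{"dx":0.15,"dy":0.125,"dz":-0.025,"twist":-19.5,"grip":-0.3}]'
python3 -m crank '[{"dx":0.03,"dy":0.03,"dz":0,"twist":0,"grip":-0.3},{"dx":0.057,"dy":0.055,"dz":0,"twist":0,"grip":-0.3},{"dx":0.057,"dy":0.055,"dz":0,"twist":0,"grip":-0.3},{"dx":0.057,"dy":0.055,"dz":0,"twist":0,"grip":-0.3},{"dx":0.057,"dy":0.055,"dz":0,"twist":0,"grip":-0.3}]'
```

```text
t: 0.57
eef_pos: [0.336, -0.5227, 0.2011]
ee_rot: [3.141, -0.0, 2.89]
force: [1.0, -0.5, 0.4]
width: 0.06
gripper_force: 0.0
t: 0.98
eef_pos: [0.4862, -0.3975, 0.1763]
ee_rot: [3.142, -0.0, 2.551]
force: [1.2, -0.6, -0.2]
width: 0.0317
gripper_force: 0.0
t: 1.4
eef_pos: [0.5419, -0.3438, 0.1761]
ee_rot: [-3.141, -0.001, 2.556]
force: [0.6, -0.4, -0.1]
width: 0.0306
gripper_force: 0.0
```

Run:
```python
from h import *
import cv2
f=arm.grab_frame("wrist");cv2.imwrite("pics/w1.png",f[:,:,::-1])
c=arm.get_calibration("wrist");print(c["fx"],c["cx"],c["cy"],np.round(c["tool_from_camera"],3).tolist())
s=arm.get_state()
from scipy.spatial.transform import Rotation as Ro
M=np.eye(4);M[:3,:3]=Ro.from_euler("xyz",s["ee_rot"]).as_matrix();M[:3,3]=s["eef_pos"]
k=dict(c,cam_to_world=M@np.array(c["tool_from_camera"]))
H=[.4776,-.2238,.9883];T=[.448,-.2924,.8705]
print(proj(k,place(T,[[.05,-.08,.026],[-.05,-.08,.026],[-.05,.08,.026],[.05,.08,.026]])).round())
print("foot",proj(k,place(H,[[.012,.05,.024],[.012,-.05,.024]])).round(),"tcp",proj(k,[s["eef_pos"]]).round())
```

```text
317.6204150329514 257.0494329614266 192.36873991206534 [[-0.0, -0.959, -0.283, 0.076], [1.0, -0.0, -0.0, 0.0], [-0.0, -0.283, 0.959, -0.158], [0.0, 0.0, 0.0, 1.0]]
[[290. 157.]
 [188. 145.]
 [198. -46.]
 [317. -31.]]
foot [[347. -16.]
 [339. 106.]] tcp [[257. 244.]]
```

View pics/w1.png

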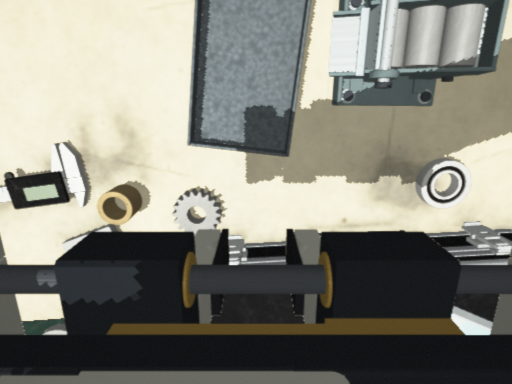

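The wrist view confirms the fit: tray end corners (290,155), (188,145) and foot corner (335,104) lie within 2 px of prediction; gear (198,210) is clear of the fingers. Descend and push the short end.

```bash
python3 -m crank '[{"dx":0,"dy":0,"dz":-0.04,"twist":0,"grip":-0.3},{"dx":0,"dy":0,"dz":-0.08,"twist":0,"grip":-0.3},{"dx":0,"dy":0,"dz":-0.12,"twist":0,"grip":-0.3},{"dx":0,"dy":0,"dz":-0.15,"twist":0,"grip":-0.3},{"dx":0,"dy":0,"dz":-0.166,"twist":0,"grip":-0.3}]'
python3 -m crank '[{"dx":-0.003,"dy":0.002,"dz":0,"twist":0.2,"grip":-0.3},{"dx":-0.006,"dy":0.004,"dz":0,"twist":0.2,"grip":-0.3},{"dx":-0.009,"dy":0.006,"dz":0,"twist":0.2,"grip":-0.3},{"dx":-0.011,"dy":0.007,"dz":0,"twist":0.2,"grip":-0.3},{"dx":-0.0125,"dy":0.0083,"dz":0,"twist":0.2,"grip":-0.3}]'
python3 -m crank '[{"dx":-0.003,"dy":0.002,"dz":0,"twist":0,"grip":-0.3},{"dx":-0.006,"dy":0.004,"dz":0,"twist":0,"grip":-0.3},{"dx":-0.009,"dy":0.006,"dz":0,"twist":0,"grip":-0.3},{"dx":-0.011,"dy":0.0073,"dz":0,"twist":0,"grip":-0.3},{"dx":-0.013,"dy":0.0085,"dz":0,"twist":0,"grip":-0.3}]'
```

```text
t: 1.87
eef_pos: [0.5385, -0.3445, 0.0065]
ee_rot: [-3.141, -0.005, 2.553]
force: [-0.6, 0.2, 0.5]
width: 0.0308
gripper_force: 0.0
t: 2.28
eef_pos: [0.5306, -0.3362, 0.0126]
ee_rot: [3.141, 0.004, 2.559]
force: [0.9, -0.3, -0.6]
width: 0.0307
gripper_force: 0.7
t: 2.7
eef_pos: [0.5169, -0.3272, 0.011]
ee_rot: [3.141, 0.001, 2.559]
force: [2.5, -0.5, 2.4]
width: 0.0306
gripper_force: 1.4
```

```bash
python3 -m crank '[{"dx":0.007,"dy":-0.0045,"dz":0,"twist":0,"grip":-0.3},{"dx":0.007,"dy":-0.0045,"dz":0.03,"twist":0,"grip":-0.3},{"dx":0.005,"dy":-0.004,"dz":0.07,"twist":0,"grip":1},{"dx":-0.01,"dy":-0.004,"dz":0.09,"twist":7,"grip":1},{"dx":-0.03,"dy":-0.004,"dz":0.09,"twist":14,"grip":1}]'
python3 -m crank '[{"dx":-0.02,"dy":-0.003,"dz":0,"twist":7,"grip":1},{"dx":-0.04,"dy":-0.006,"dz":0,"twist":14,"grip":1},{"dx":-0.06,"dy":-0.009,"dz":0,"twist":21,"grip":1},{"dx":-0.08,"dy":-0.012,"dz":0,"twist":28,"grip":1},{"dx":-0.092,"dy":-0.018,"dz":0,"twist":35,"grip":1}]'
python3 -m crank '[{"dx":0,"dy":0,"dz":0,"twist":7,"grip":1},{"dx":0,"dy":0,"dz":0,"twist":14,"grip":1},{"dx":0,"dy":0,"dz":0,"twist":21,"grip":1},{"dx":0,"dy":0,"dz":0,"twist":28,"grip":1},{"dx":0,"dy":0,"dz":0,"twist":35,"grip":1}]'
python3 -m crank '[{"dx":0,"dy":0,"dz":0,"twist":6,"grip":1},{"dx":0,"dy":0,"dz":0,"twist":6,"grip":1},{"dx":0,"dy":0,"dz":0,"twist":6,"grip":1},{"dx":0,"dy":0,"dz":0,"twist":6,"grip":1},{"dx":0,"dy":0,"dz":0,"twist":6,"grip":1}]'
python3 - <<'E'
from h import *
import cv2
from scipy.spatial.transform import Rotation as Ro
s=arm.get_state();cv2.imwrite("pics/w2.png",arm.grab_frame("wrist")[:,:,::-1]);c=arm.get_calibration("wrist")
M=np.eye(4);M[:3,:3]=Ro.from_euler("xyz",s["ee_rot"]).as_matrix();M[:3,3]=s["eef_pos"]
k=dict(c,cam_to_world=M@np.array(c["tool_from_camera"]));H=[.4776,-.2238,.9883]
print("tray at hopper (-.07,0) corners",proj(k,place(H,[[-.12,-.08,.026],[-.12,.08,.026],[-.02,-.08,.026],[-.02,.08,.026]])).round().tolist())
E
```

```text
t: 3.12
eef_pos: [0.4894, -0.3325, 0.1048]
ee_rot: [-3.141, 0.006, 2.81]
force: [0.7, -0.1, 0.1]
width: 0.0453
gripper_force: 0.0
t: 3.53
eef_pos: [0.3917, -0.3487, 0.0999]
ee_rot: [3.139, -0.003, -2.863]
force: [0.1, -0.6, 0.1]
width: 0.0779
gripper_force: 0.0
t: 3.95
eef_pos: [0.3937, -0.3491, 0.0999]
ee_rot: [3.139, -0.001, -2.252]
force: [-0.8, 1.0, -0.1]
width: 0.0875
gripper_force: 0.0
t: 4.37
eef_pos: [0.3943, -0.3492, 0.1003]
ee_rot: [3.141, -0.0, -2.156]
force: [0.4, 0.1, -0.4]
width: 0.0872
gripper_force: 0.0
tray at hopper (-.07,0) corners [[157.0, 239.0], [357.0, 238.0], [167.0, 342.0], [347.0, 342.0]]
```

View pics/w2.png

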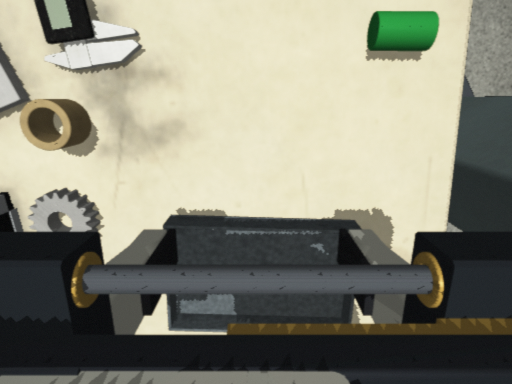

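The tray's far rim runs from (166,217) to (356,222), further out than assumed; near corner (169,330). Refit.

Run:
```python
from h import *
from scipy.spatial.transform import Rotation as Ro
s=arm.get_state();c=arm.get_calibration("wrist")
M=np.eye(4);M[:3,:3]=Ro.from_euler("xyz",s["ee_rot"]).as_matrix();M[:3,3]=s["eef_pos"]
k=dict(c,cam_to_world=M@np.array(c["tool_from_camera"]));H=np.array([.4776,-.2238,.9883])
T=fit(k,[[-.05,-.08,.026],[-.05,.08,.026],[.05,-.08,.026]],[[166,217],[356,222],[169,331]],[.44,-.28,.98])
print(T,place([0,0,-H[2]],[[T[0]-H[0],T[1]-H[1],0]]),np.degrees(T[2]-H[2]))
print("world for hopper x=-.172",place(H,[[-.172,0,0],[-.0975,0,0]]))
```

```text
[[-4.8, 1.8], [9.1, 0.1], [-0.0, -4.8]]
[ 0.42729128 -0.29276371  0.96869055] [[-0.08526638  0.00407476  0.        ]] -1.1235389344974804
world for hopper x=-.172 [[ 0.38298103 -0.36743582  0.        ]
 [ 0.42396424 -0.30522147  0.        ]]
```

```bash
python3 -m crank '[{"dx":-0.0115,"dy":-0.018,"dz":0,"twist":0.2,"grip":1},{"dx":-0.0115,"dy":-0.018,"dz":-0.03,"twist":0.2,"grip":1},{"dx":-0.0115,"dy":-0.018,"dz":-0.06,"twist":0.2,"grip":1},{"dx":-0.0115,"dy":-0.018,"dz":-0.08,"twist":0.2,"grip":1},{"dx":-0.0115,"dy":-0.018,"dz":-0.09,"twist":0.2,"grip":1}]'
python3 -m crank '[{"dx":0.0033,"dy":0.005,"dz":0,"twist":0,"grip":1},{"dx":0.0066,"dy":0.01,"dz":0,"twist":0,"grip":1},{"dx":0.0099,"dy":0.015,"dz":0,"twist":0,"grip":1},{"dx":0.0124,"dy":0.0188,"dz":0,"twist":0,"grip":1},{"dx":0.0148,"dy":0.0225,"dz":0,"twist":0,"grip":1}]'
python3 -m crank '[{"dx":0.0025,"dy":0.0038,"dz":0,"twist":0,"grip":1},{"dx":0.005,"dy":0.0075,"dz":0,"twist":0,"grip":1},{"dx":0.0075,"dy":0.0113,"dz":0,"twist":0,"grip":1},{"dx":0.01,"dy":0.015,"dz":0,"twist":0,"grip":1},{"dx":0.012,"dy":0.0182,"dz":0,"twist":0,"grip":1}]'
python3 -m crank '[{"dx":0.002,"dy":0.003,"dz":0,"twist":0,"grip":1},{"dx":0.004,"dy":0.006,"dz":0,"twist":0,"grip":1},{"dx":0.006,"dy":0.009,"dz":0,"twist":0,"grip":1},{"dx":0.008,"dy":0.0121,"dz":0,"twist":0,"grip":1},{"dx":0.0095,"dy":0.0144,"dz":0,"twist":0,"grip":1}]'
```

```text
t: 4.83
eef_pos: [0.3815, -0.3666, 0.0081]
ee_rot: [3.138, -0.0, -2.152]
force: [-0.2, -0.2, 0.8]
width: 0.0876
gripper_force: 0.0
t: 5.25
eef_pos: [0.3992, -0.3444, 0.0118]
ee_rot: [-3.139, 0.0, -2.149]
force: [0.7, 0.5, 0.3]
width: 0.0874
gripper_force: 0.0
t: 5.67
eef_pos: [0.41, -0.3264, 0.0108]
ee_rot: [-3.142, -0.0, -2.15]
force: [-1.8, -3.7, 2.8]
width: 0.0879
gripper_force: 1.8
t: 6.08
eef_pos: [0.4195, -0.3119, 0.0105]
ee_rot: [3.141, -0.0, -2.15]
force: [-1.9, -3.0, 2.9]
width: 0.0877
gripper_force: 1.8
```

```bash
python3 -m crank '[{"dx":0.0006,"dy":0.0008,"dz":0,"twist":0,"grip":1},{"dx":0.0011,"dy":0.0017,"dz":0,"twist":0,"grip":1},{"dx":0.0017,"dy":0.0025,"dz":0,"twist":0,"grip":1},{"dx":0.0022,"dy":0.0034,"dz":0,"twist":0,"grip":1},{"dx":0.0028,"dy":0.0042,"dz":0,"twist":0,"grip":1}]'
python3 -m crank '[{"dx":0.0004,"dy":0.0006,"dz":0,"twist":0,"grip":1},{"dx":0.0007,"dy":0.001,"dz":0,"twist":0,"grip":1},{"dx":0.001,"dy":0.0015,"dz":0,"twist":0,"grip":1},{"dx":0.0013,"dy":0.002,"dz":0,"twist":0,"grip":1},{"dx":0.0016,"dy":0.0025,"dz":0,"twist":0,"grip":1}]'
```

```text
t: 6.5
eef_pos: [0.4221, -0.308, 0.0105]
ee_rot: [3.141, -0.0, -2.15]
force: [-3.6, -4.7, 2.1]
width: 0.0879
gripper_force: 3.7
t: 6.92
eef_pos: [0.4219, -0.3072, 0.0106]
ee_rot: [3.14, -0.002, -2.152]
force: [-10.5, -22.2, 3.6]
width: 0.088
gripper_force: 12.0
```

```bash
python3 -m crank '[{"dx":-0.002,"dy":-0.003,"dz":0,"twist":0,"grip":1},{"dx":-0.008,"dy":-0.012,"dz":0,"twist":0,"grip":1},{"dx":-0.015,"dy":-0.022,"dz":0.02,"twist":0,"grip":1},{"dx":-0.02,"dy":-0.03,"dz":0.055,"twist":0,"grip":1},{"dx":-0.025,"dy":-0.038,"dz":0.09,"twist":0,"grip":-1}]'
python3 -m crank '[{"dx":-0.01,"dy":-0.02,"dz":0.035,"twist":0,"grip":-1},{"dx":-0.02,"dy":-0.03,"dz":0.07,"twist":0,"grip":-1},{"dx":-0.02,"dy":-0.03,"dz":0.1,"twist":0,"grip":-1},{"dx":-0.02,"dy":-0.03,"dz":0.13,"twist":0,"grip":-1},{"dx":-0.02,"dy":-0.03,"dz":0.13,"twist":0,"grip":-1}]'
python3 - <<'E'
from station import arm
import cv2,numpy as np
a=arm.grab_frame("top")[150:250,190:320];b=arm.grab_frame("scene")[140:270,210:340]
a=cv2.resize(a,(520,400),interpolation=cv2.INTER_CUBIC);b=cv2.resize(b,(280,280));b=np.vstack([b,np.zeros((120,280,3),np.uint8)])
cv2.imwrite("pics/t2.png",np.hstack([a,b])[:,:,::-1])
E
```

```text
t: 7.33
eef_pos: [0.3974, -0.3434, 0.1005]
ee_rot: [3.138, -0.0, -2.15]
force: [1.1, 0.4, 0.4]
width: 0.0848
gripper_force: 0.0
t: 7.75
eef_pos: [0.381, -0.3757, 0.237]
ee_rot: [-3.131, 0.0, -2.15]
force: [0.4, 0.2, 1.2]
width: 0.0531
gripper_force: 0.0
```

View pics/t2.png

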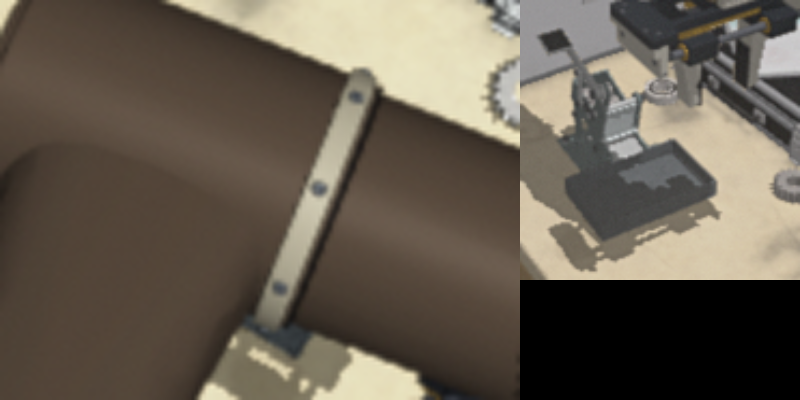

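The top view is blocked by the forearm; the scene crop shows the tray flush at the foot: rim corners about (567,181), (601,217), (716,181), (672,142). Check by fit.

Run:
```python
from h import *
c=arm.get_calibration("scene");H=np.array([.4776,-.2238,.9883])
f=lambda l:(np.array(l)-[520,0])/2.154+[209.6,139.6]
T=fit(c,[[.05,-.08,.026],[-.05,-.08,.026],[-.05,.08,.026],[.05,.08,.026]],f([[672,142],[716,181],[601,217],[567,181]]),[.457,-.255,.98])
print(place([0,0,-H[2]],[[T[0]-H[0],T[1]-H[1],0]]),np.degrees(T[2]-H[2]))
print("paddle px",proj(c,place(H,[[.089,.05,.173]])), "measured",f([554,40]))
```

```text
[[0.4, -1.8], [0.4, 0.1], [0.1, 5.2], [-2.1, -0.7]]
[[-0.04177852  0.00977175  0.        ]] 0.48705214489956233
paddle px [[226.18156423 157.39982003]] measured [225.38458682 158.17010214]
```

```bash
python3 -m crank '[{"dx":0.016,"dy":0.03,"dz":0,"twist":0,"grip":-1},{"dx":0.03,"dy":0.06,"dz":0,"twist":0,"grip":-1},{"dx":0.042,"dy":0.09,"dz":0,"twist":0,"grip":-1},{"dx":0.054,"dy":0.12,"dz":0,"twist":0,"grip":-1},{"dx":0.064,"dy":0.15,"dz":0,"twist":0,"grip":-1}]'
python3 -m crank '[{"dx":0.01,"dy":0.03,"dz":0,"twist":0,"grip":-1},{"dx":0.02,"dy":0.06,"dz":0,"twist":0,"grip":-1},{"dx":0.03,"dy":0.085,"dz":0,"twist":0,"grip":-1},{"dx":0.04,"dy":0.105,"dz":0,"twist":0,"grip":-1},{"dx":0.04,"dy":0.105,"dz":0,"twist":0,"grip":-1}]'
python3 -m crank '[{"dx":0,"dy":0,"dz":0,"twist":0,"grip":-1},{"dx":0,"dy":0,"dz":-0.01,"twist":0,"grip":-1},{"dx":0,"dy":0,"dz":-0.02,"twist":0,"grip":-1},{"dx":0,"dy":0,"dz":-0.03,"twist":0,"grip":-1},{"dx":0,"dy":0,"dz":-0.04,"twist":0,"grip":-1}]'
```

```text
t: 8.27
eef_pos: [0.4426, -0.2218, 0.229]
ee_rot: [3.139, -0.0, -2.15]
force: [-0.2, -0.3, 1.1]
width: 0.0119
gripper_force: 0.0
t: 8.68
eef_pos: [0.4836, -0.1155, 0.229]
ee_rot: [3.14, -0.0, -2.147]
force: [-0.5, 0.2, 0.7]
width: 0.0001
gripper_force: 0.0
t: 9.1
eef_pos: [0.4819, -0.1192, 0.1888]
ee_rot: [3.14, -0.001, -2.151]
force: [0.4, -0.5, -0.5]
width: 0.0006
gripper_force: 0.0
```

Run:
```python
from station import arm
import cv2,numpy as np
b=arm.grab_frame("scene")[90:250,170:340]
cv2.imwrite("pics/s3.png",cv2.resize(b,(638,600),interpolation=cv2.INTER_CUBIC)[:,:,::-1]);print(arm.get_state()["eef_pos"],arm.get_state()["width"])
```

```text
[ 0.48090723 -0.11898872  0.18690806] 0.0005487927158657231
```

View pics/s3.png

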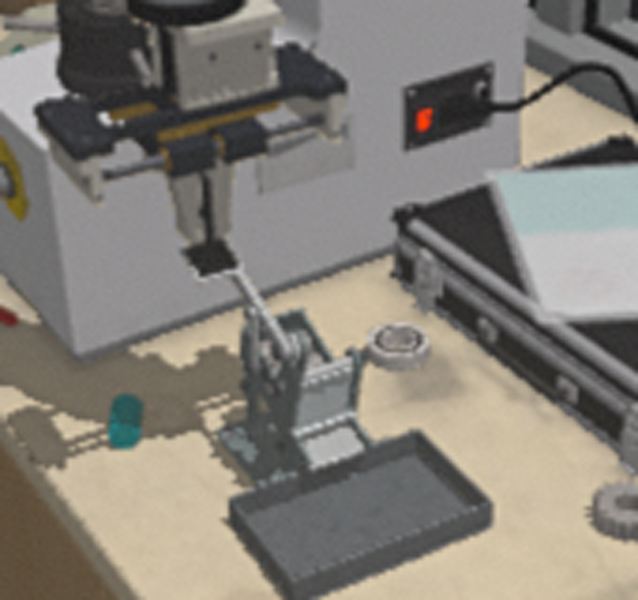

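The picture shows the closed fingers centred over the paddle (210,258), tray flush under the chute. Press.

```bash
python3 -m crank '[{"dx":0.002,"dy":-0.001,"dz":-0.003,"twist":0,"grip":-1},{"dx":0.004,"dy":-0.0025,"dz":-0.006,"twist":0,"grip":-1},{"dx":0.004,"dy":-0.0025,"dz":-0.01,"twist":0,"grip":-1},{"dx":0.004,"dy":-0.0025,"dz":-0.014,"twist":0,"grip":-1},{"dx":0.004,"dy":-0.0025,"dz":-0.018,"twist":0,"grip":-1}]'
python3 -m crank '[{"dx":0,"dy":0,"dz":-0.005,"twist":0,"grip":-1},{"dx":0,"dy":0,"dz":-0.01,"twist":0,"grip":-1},{"dx":0,"dy":0,"dz":-0.015,"twist":0,"grip":-1},{"dx":0,"dy":0,"dz":-0.02,"twist":0,"grip":-1},{"dx":0,"dy":0,"dz":-0.025,"twist":0,"grip":-1}]'
python3 -m crank '[{"dx":0,"dy":0,"dz":-0.004,"twist":0,"grip":-1},{"dx":0,"dy":0,"dz":-0.008,"twist":0,"grip":-1},{"dx":0,"dy":0,"dz":-0.011,"twist":0,"grip":-1},{"dx":0,"dy":0,"dz":-0.014,"twist":0,"grip":-1},{"dx":0,"dy":0,"dz":-0.016,"twist":0,"grip":-1}]'
```

```text
t: 9.57
eef_pos: [0.4876, -0.1209, 0.1728]
ee_rot: [-3.14, 0.001, -2.15]
force: [0.1, 2.1, 4.4]
width: 0.0004
gripper_force: 1.8
t: 9.98
eef_pos: [0.4882, -0.1205, 0.1479]
ee_rot: [-3.139, 0.002, -2.149]
force: [1.9, 5.2, 7.3]
width: 0.0004
gripper_force: 3.5
t: 10.4
eef_pos: [0.4883, -0.1204, 0.1321]
ee_rot: [-3.139, 0.002, -2.149]
force: [1.3, 3.8, 7.8]
width: 0.0005
gripper_force: 4.1
```

```bash
python3 -m crank '[{"dx":0,"dy":0,"dz":-0.001,"twist":0,"grip":-1},{"dx":0,"dy":0,"dz":-0.002,"twist":0,"grip":-1},{"dx":0,"dy":0,"dz":-0.003,"twist":0,"grip":-1},{"dx":0,"dy":0,"dz":-0.004,"twist":0,"grip":-1},{"dx":0,"dy":0,"dz":-0.004,"twist":0,"grip":-1}]'
python3 -m crank '[{"dx":0,"dy":0,"dz":0,"twist":0,"grip":-1},{"dx":0,"dy":0,"dz":0,"twist":0,"grip":-1},{"dx":0,"dy":0,"dz":0,"twist":0,"grip":-1},{"dx":0,"dy":0,"dz":0,"twist":0,"grip":-1},{"dx":0,"dy":0,"dz":0,"twist":0,"grip":-1}]'
python3 -m crank '[{"dx":0,"dy":0,"dz":0,"twist":0,"grip":-1},{"dx":0,"dy":0,"dz":0,"twist":0,"grip":-1},{"dx":0,"dy":0,"dz":0,"twist":0,"grip":-1},{"dx":0,"dy":0,"dz":0,"twist":0,"grip":-1},{"dx":0,"dy":0,"dz":0,"twist":0,"grip":-1}]'
python3 - <<'E'
from station import arm
import cv2,numpy as np
b=arm.grab_frame("scene")[90:250,170:340]
cv2.imwrite("pics/s4.png",cv2.resize(b,(638,600),interpolation=cv2.INTER_CUBIC)[:,:,::-1])
E
```

```text
t: 10.82
eef_pos: [0.4881, -0.1207, 0.1282]
ee_rot: [-3.139, 0.002, -2.149]
force: [1.4, 2.6, 6.7]
width: 0.0006
gripper_force: 4.1
t: 11.23
eef_pos: [0.4881, -0.1207, 0.1283]
ee_rot: [-3.139, 0.002, -2.149]
force: [1.0, 3.5, 8.3]
width: 0.0004
gripper_force: 4.1
t: 11.65
eef_pos: [0.4881, -0.1207, 0.1284]
ee_rot: [-3.139, 0.002, -2.149]
force: [2.4, 3.4, 8.3]
width: 0.0004
gripper_force: 4.1
```

View pics/s4.png

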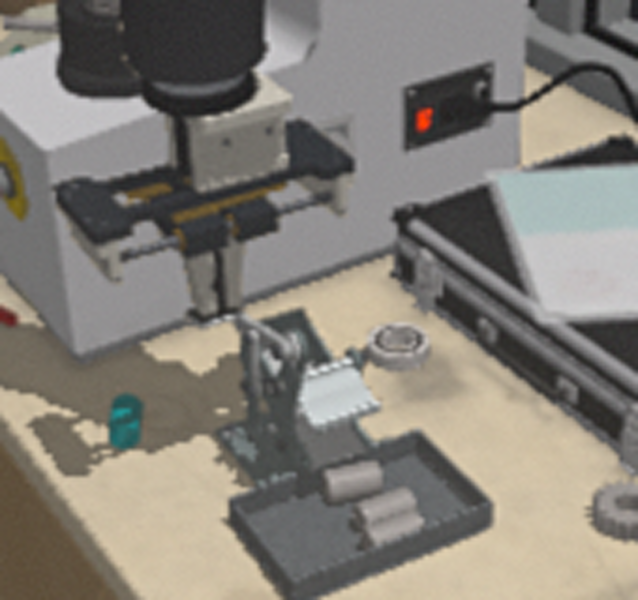

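The lid is up and all three blanks lie in the tray at (353,480), (385,508), (393,525). Ease the lever up slowly.

```bash
python3 -m crank '[{"dx":0,"dy":0,"dz":0.001,"twist":0,"grip":-1},{"dx":0,"dy":0,"dz":0.002,"twist":0,"grip":-1},{"dx":0,"dy":0,"dz":0.003,"twist":0,"grip":-1},{"dx":0,"dy":0,"dz":0.0045,"twist":0,"grip":-1},{"dx":0,"dy":0,"dz":0.006,"twist":0,"grip":-1}]'
python3 -m crank '[{"dx":0,"dy":0,"dz":0.0015,"twist":0,"grip":-1},{"dx":0,"dy":0,"dz":0.003,"twist":0,"grip":-1},{"dx":0,"dy":0,"dz":0.0045,"twist":0,"grip":-1},{"dx":0,"dy":0,"dz":0.006,"twist":0,"grip":-1},{"dx":0,"dy":0,"dz":0.0075,"twist":0,"grip":-1}]'
python3 -m crank '[{"dx":0,"dy":0,"dz":0.0015,"twist":0,"grip":-1},{"dx":0,"dy":0,"dz":0.003,"twist":0,"grip":-1},{"dx":0,"dy":0,"dz":0.0045,"twist":0,"grip":-1},{"dx":0,"dy":0,"dz":0.006,"twist":0,"grip":-1},{"dx":0,"dy":0,"dz":0.0075,"twist":0,"grip":-1}]'
python3 -m crank '[{"dx":0,"dy":0,"dz":0.0015,"twist":0,"grip":-1},{"dx":0,"dy":0,"dz":0.003,"twist":0,"grip":-1},{"dx":0,"dy":0,"dz":0.0045,"twist":0,"grip":-1},{"dx":0,"dy":0,"dz":0.006,"twist":0,"grip":-1},{"dx":0,"dy":0,"dz":0.007,"twist":0,"grip":-1}]'
python3 -m crank '[{"dx":0,"dy":0,"dz":0.001,"twist":0,"grip":-1},{"dx":0,"dy":0,"dz":0.002,"twist":0,"grip":-1},{"dx":0,"dy":0,"dz":0.003,"twist":0,"grip":-1},{"dx":0,"dy":0,"dz":0.004,"twist":0,"grip":-1},{"dx":0,"dy":0,"dz":0.005,"twist":0,"grip":-1}]'
python3 -m crank '[{"dx":0,"dy":0,"dz":0.001,"twist":0,"grip":-1},{"dx":0,"dy":0,"dz":0.002,"twist":0,"grip":-1},{"dx":0,"dy":0,"dz":0.003,"twist":0,"grip":-1},{"dx":0,"dy":0,"dz":0.004,"twist":0,"grip":-1},{"dx":0,"dy":0,"dz":0.005,"twist":0,"grip":-1}]'
```

```text
t: 12.12
eef_pos: [0.4884, -0.1203, 0.1344]
ee_rot: [-3.139, 0.002, -2.149]
force: [2.2, 5.5, 6.1]
width: 0.0
gripper_force: 3.9
t: 12.53
eef_pos: [0.4884, -0.1202, 0.1419]
ee_rot: [-3.139, 0.003, -2.149]
force: [2.2, 5.0, 7.0]
width: 0.0005
gripper_force: 3.6
t: 12.95
eef_pos: [0.4882, -0.1205, 0.1493]
ee_rot: [-3.139, 0.002, -2.149]
force: [2.5, 2.2, 6.1]
width: 0.0006
gripper_force: 2.8
t: 13.37
eef_pos: [0.4875, -0.1212, 0.1561]
ee_rot: [-3.14, 0.0, -2.15]
force: [1.8, -1.6, 4.6]
width: 0.0006
gripper_force: 2.3
t: 13.78
eef_pos: [0.4864, -0.1212, 0.1605]
ee_rot: [3.141, -0.001, -2.15]
force: [1.1, -3.7, 3.2]
width: 0.0005
gripper_force: 2.1
t: 14.2
eef_pos: [0.4859, -0.1211, 0.1652]
ee_rot: [3.14, -0.001, -2.15]
force: [-2.1, -2.5, 2.1]
width: 0.0006
gripper_force: 1.8
```

```bash
python3 -m crank '[{"dx":0,"dy":0,"dz":0.0008,"twist":0,"grip":-1},{"dx":0,"dy":0,"dz":0.0016,"twist":0,"grip":-1},{"dx":0,"dy":0,"dz":0.0024,"twist":0,"grip":-1},{"dx":0,"dy":0,"dz":0.0032,"twist":0,"grip":-1},{"dx":0,"dy":0,"dz":0.004,"twist":0,"grip":-1}]'
python3 -m crank '[{"dx":0,"dy":0,"dz":0.0008,"twist":0,"grip":-1},{"dx":0,"dy":0,"dz":0.0016,"twist":0,"grip":-1},{"dx":0,"dy":0,"dz":0.0024,"twist":0,"grip":-1},{"dx":0,"dy":0,"dz":0.0032,"twist":0,"grip":-1},{"dx":0,"dy":0,"dz":0.004,"twist":0,"grip":-1}]'
python3 -m crank '[{"dx":0,"dy":0,"dz":0.0008,"twist":0,"grip":-1},{"dx":0,"dy":0,"dz":0.0016,"twist":0,"grip":-1},{"dx":0,"dy":0,"dz":0.0024,"twist":0,"grip":-1},{"dx":0,"dy":0,"dz":0.0032,"twist":0,"grip":-1},{"dx":0,"dy":0,"dz":0.004,"twist":0,"grip":-1}]'
python3 -m crank '[{"dx":0,"dy":0,"dz":0.0008,"twist":0,"grip":-1},{"dx":0,"dy":0,"dz":0.0016,"twist":0,"grip":-1},{"dx":0,"dy":0,"dz":0.0024,"twist":0,"grip":-1},{"dx":0,"dy":0,"dz":0.0032,"twist":0,"grip":-1},{"dx":0,"dy":0,"dz":0.004,"twist":0,"grip":-1}]'
```

```text
t: 14.62
eef_pos: [0.4864, -0.1209, 0.1694]
ee_rot: [3.141, -0.0, -2.15]
force: [-1.6, -1.8, 2.8]
width: 0.0003
gripper_force: 1.7
t: 15.03
eef_pos: [0.4869, -0.121, 0.1736]
ee_rot: [-3.142, -0.0, -2.15]
force: [-2.0, -2.3, 2.1]
width: 0.0003
gripper_force: 1.6
t: 15.45
eef_pos: [0.4872, -0.1206, 0.1775]
ee_rot: [-3.141, 0.001, -2.15]
force: [0.4, 0.1, -0.3]
width: 0.0006
gripper_force: 0.0
t: 15.87
eef_pos: [0.4868, -0.1209, 0.1816]
ee_rot: [3.142, 0.0, -2.15]
force: [-0.4, -0.0, -0.2]
width: 0.0005
gripper_force: 0.0
```

Contact has ended gently near z = 0.176. Lift clear and check.

```bash
python3 -m crank '[{"dx":0,"dy":0,"dz":0.01,"twist":0,"grip":-1},{"dx":0,"dy":0,"dz":0.02,"twist":0,"grip":-1},{"dx":0,"dy":0,"dz":0.03,"twist":0,"grip":-1},{"dx":0,"dy":0,"dz":0.04,"twist":0,"grip":-1},{"dx":0,"dy":0,"dz":0.05,"twist":0,"grip":-1}]'
python3 - <<'E'
from station import arm
import cv2,numpy as np
b=arm.grab_frame("scene")[90:250,170:340]
cv2.imwrite("pics/s5.png",cv2.resize(b,(638,600),interpolation=cv2.INTER_CUBIC)[:,:,::-1])
E
```

```text
t: 16.28
eef_pos: [0.487, -0.121, 0.2332]
ee_rot: [-3.141, 0.001, -2.15]
force: [0.3, 0.1, 0.3]
width: 0.0007
gripper_force: 0.0
```

View pics/s5.png

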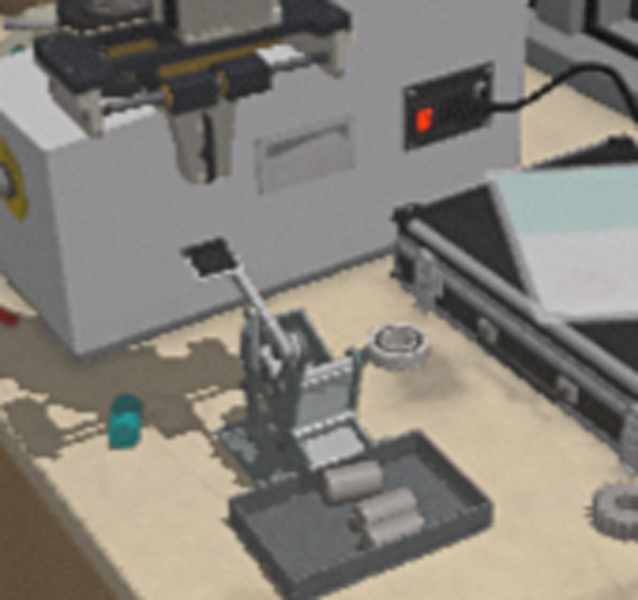

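The lever is at rest (210,258), the lid is shut (328,400), the three blanks lie in the tray, and the tray hasn't shifted.

```bash
python3 -c "
from station import arm
print(arm.job_done())"
```

```text
the job is handed in; nothing more can be done
None
```

The job is handed in at about 16 s of the 54 s allowed: the tray stands square against the hopper's foot, all three blanks are in it, and the lever came up slowly so the lid closed without slamming.

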